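# Release a plug gauge from the lever-lid dispenser

### The job

With a fingertip, press the paddle of the gauge dispenser's side lever right down, so that the linked lid lifts fully and the plug gauge rolls out into the tray; then ease the paddle back up over a couple of seconds so that the lid closes without slamming, and move clear. Work only by the lever: do not touch the lid or the plug gauge, and leave the things standing round it where they are.

Things in the scene. Friction and masses are not known exactly. Their poses are not given: they have to be found in the camera images.
- dispenser: Metal chute fixed to the table, 235 x 160 mm; origin on the table, midway between its side walls; x points to its rear, y left, z up. Rear (x -10 to 100 mm): box 93 mm high under the lid. Front (x -120 to -10): open tray 108 mm wide, side walls 50 mm and front lip 38 mm high; floor slopes 12 degrees to the front. The lever runs along the left (+y) side, its paddle beside the tray's front end.
- paddle_top (a point): Centre of the top of the lever's black ribbed paddle (46 mm along the dispenser's x, 70 mm along y, 9 mm thick), where to press. Pivot axis along y, 132 mm behind it, 60 mm above the table. At rest 98 mm above the table, front edge tilted 12 degrees up; fully down 41 mm, tilted 12 degrees down. Takes 1 to 5 N; when let go it flies up and the lid falls, so the finger stays on it while easing.
- lever_angle (a joint): Lever angle in rad: 0 at rest (paddle up, lid shut), 0.42 pressed down to its stop.
- lid_angle (a joint): Lid angle in rad: 0 shut, 0.92 fully open; turns 2.19 times as far as the lever, to which it is linked. It closes by its own weight and would slam if let go; its front edge lies 113 mm from the hinge.
- lid: The flat aluminium lid plate with its front skirt, 115 x 124 mm, 43 mm deep at the skirt; origin on the hinge line at the rear of the box, 90.5 mm above the table. Not to be touched.
- lever: The steel side lever with its paddle; its origin lies on the lever's pivot (on the dispenser's middle plane), 60 mm above the table.
- gauge: Double-ended steel plug gauge, 92 mm long (its y), 20 mm diameter, lying across the chute behind the lid's skirt; origin on its surface, 10 mm from its axis. Not to be touched: it rolls out by itself when the lid is up.
- gauge_center (a point): Middle of the plug gauge, on its axis; 31 mm above the table once it lies against the tray's lip.
- tray (a point): Where the gauge's middle comes to lie in the tray, against the front lip.
- ring: Bystander: steel setting ring, 50 mm diameter, 16 mm high; origin under its centre.
- vblock: Bystander: steel V-block, 40 x 42 x 34 mm; origin under its centre.
- gear: Bystander: spur gear, 49 mm diameter, 18 mm high; origin under its centre.
- oil: Bystander: oil bottle, 38 mm diameter, 118 mm high; origin under its centre.

How it is judged (in metres and radians):
On the way:
1. a finger holds the paddle down, the lid is up and the plug gauge lies in the tray (value of joint lid_angle above 0.8 rad and contact force between the fingers and lever above 0.3 N and x of gauge_center in the frame of dispenser between -0.118 and -0.05 m and y of gauge_center in the frame of dispenser between -0.03 and 0.03 m and z of gauge_center in the frame of dispenser below 0.055 m), for 0.2 s.
At the end, for the whole second after the job is handed in: The lid is shut (within 0.04 rad), the lever up (within 0.02 rad) and the plug gauge lies still in the tray (value of joint lid_angle below 0.04 rad and value of joint lever_angle below 0.02 rad and linear speed of gauge below 0.02 m/s and x of gauge_center in the frame of dispenser between -0.118 and -0.05 m and y of gauge_center in the frame of dispenser between -0.03 and 0.03 m and z of gauge_center in the frame of dispenser below 0.055 m); the robot touches nothing.
It fails at once if the lid falls: it closes faster than 3 rad/s over the last two thirds of its swing (value of joint lid_angle below 0.6 rad and velocity of joint lid_angle below -3 rad/s).
It fails at once if the lid is touched with the robot (contact force between any of the fingers, the arm and lid above 0.5 N).
It fails at once if the plug gauge is touched with the robot (contact force between any of the fingers, the arm and gauge above 0.3 N).
It fails at once if the plug gauge is lifted (z of gauge_center in the frame of dispenser above 0.08 m).
It fails at once if the ring, V-block, gear or oil bottle is moved or lifted (distance of any of ring, vblock, gear, oil from where it was at the start of the episode above 0.015 m).
It also fails if it takes over 35 s, if anything falls off the work surface, if the arm or the gripper's body presses on something with over 40 N, if the wrist force passes 120 N, or if a joint passes its speed limit or range.

### The arm

A 6-joint arm with a two-finger parallel gripper is mounted at the origin on a cart in front of the work surface, level with it; the furniture and walls round the work are solid. World frame = base frame: x ahead of the robot, y to its left, z up, the work surface at z = 0. Lengths are in m, angles in degrees, forces in N, time in s.
With the tool pointing down it reaches from about 0.4 to 0.825 m from the base axis. Payload 7 kg.
Tool frame: the origin (TCP) lies on the centre line of the jaws, within the pads' length; the fingertips stand 14 mm ahead of it and the grasp point (between the pads) lies 5 mm behind it; z points along the fingers, y is the line along which they close (so a half turn about z gives the same grasp; the last joint's range is limited). The gripper opens to 88 mm and grips with 3 to 60 N. Pads are 19 mm wide; open, the fingers measure 130 mm over their backs; the gripper's body (78 mm by 193 mm) begins 47 mm behind the grasp point.
Start: joints at [-50.93, 20.546, 0.682, 0, -70.136, -16.507], TCP at [0.259, -0.623, 0.241] pointing down, gripper open.
Joint ranges: [-176.03, 176.03], [-82.01, 121.73], [-58.28, 71.71], [-173.87, 95.51], [-174.79, -0.11], [-173.66, 173.66]. Speed limits (degrees/s): [136.94, 136.94, 172.46, 180, 180, 180].

### API

Orientations are given as [roll, pitch, yaw] about the fixed x, y, z axes, in that order (R = Rz(yaw) Ry(pitch) Rx(roll)).
In Python, from plant import r gives the robot as it stands.
- The arm moves only by the tool send_rows, never from a script. Its argument "steps" is a list of rows, each an object with "dp": the shift along the tool's x, y, z in mm, a list of three; "roll": the turn about the tool's z in rad; "jaw": the opening in per cent of the stroke, from 0 (shut) to 100 (fully open). In form: [{"dp": [tx, ty, tz], "roll": roll, "jaw": jaw}, ...]. A call has 1 to 5 rows; each row is the pose to reach, as a shift and turn from the pose commanded when the call began, along the tool's axes at that moment; what a row does not reach only later rows make up. A row lasts 1/8 s, in which the tool goes at most 62.5 mm and 10.7 degrees, less where a joint would pass 70% of its speed; a pose out of reach is approached as far as the arm can. A call with a gripper value outside its range is refused whole. The fingers move at their own pace and stop on an object; "newtons" is the grip in N (left out, the last holds). Time passes only in rows, so rows that repeat a pose let the fingers close. It gives the time, the measured TCP pose, the force, the opening and the grip force at its end, in the units of the state.
- r.get_state(): the state, without advancing time (a new reading comes with each control period).
- r.capture(name): name is "scene" or "top" or "wrist"; returns a dict with "image" (480x640x3 uint8, blue, green, red), "K" (3x3 intrinsics, pixels), "rvec" (rotation vector, rad) and "tvec" (3), from world to camera coordinates, as OpenCV has them. Camera axes: x right, y down, z forward; pixel columns grow to the right and rows downward; lengths in m; the calibration is good to about 2 mm. A picture is of the moment at which its call begins. There is no depth.
- r.close_job(): hands the job in; it is judged then, once.
The state is a dict: "time_s": time; "joints": joint angles; "qd": joint speeds; "joint_torque": joint torques, N m; "tcp_pos": TCP position; "eef_rot": TCP orientation; "contact_force": force on the tool from outside, world axes, zero at the start; "moment": the same for the moment, N m; "gripper_width": finger opening in m; "gripper_force": force on a finger pad.
Only numpy, scipy, OpenCV 4.12 (cv2) and the standard library are available. Lean on these libraries where they do the work, as an engineer would, in place of code of your own. Each camera call takes 0.05 s, during which the arm holds its last target. There are 200 camera calls.

## Working session

There is one attempt and no reset: what is moved stays moved. The work goes in short steps, Python scripts to look and compute and a tool call to move; the robot and the scene stay as the last step left them, time stands still between calls to the robot, and variables do not carry over. Pictures are saved under pics/ and viewed, at most 10 in all, crops included, and the job is handed in when it is done.

Besides the shell and the picture viewer there is one more tool, called by a JSON object that holds its "name" and its "arguments", one argument or row to a line. send_rows: Moves the arm, as the interface text tells. Its arguments: {"type":"object","properties":{"steps":{"type":"array","items":{"type":"object","properties":{"dp":{"type":"array","items":{"type":"number"}},"roll":{"type":"number"},"jaw":{"type":"number"}}}},"newtons":{"type":"number"}},"required":["steps"]}

```bash
mkdir -p pics
python3 - <<'E'
from plant import r
import cv2
s=r.get_state(); print(s)
for n in("scene","top"):
    c=r.capture(n); cv2.imwrite(f"pics/{n}0.png",c["image"]); print(n,c["K"].tolist(),c["rvec"],c["tvec"])
E
```

```text
{'time_s': 0.0, 'joints': array([-5.09306477e+01,  2.05903854e+01,  6.34559728e-01, -1.97707988e-02,
       -7.01363667e+01, -1.65083530e+01]), 'qd': array([-0.00782115, -0.0012793 , -0.02982334,  0.01659082, -0.01400038,
        0.00069354]), 'joint_torque': array([-8.32329042e-04, -5.82718527e+01,  2.93058944e+01,  6.99724227e+00,
        6.99079319e-03, -8.41330666e-05]), 'tcp_pos': array([ 0.25878898, -0.62291911,  0.23964159]), 'eef_rot': array([ 1.79906326e+02, -8.37959732e-03, -1.57445727e+02]), 'contact_force': array([-0.14337285,  0.25227208,  0.50503687]), 'moment': array([ 0.00515627,  0.00522328, -0.00141632]), 'gripper_force': 0.0, 'gripper_width': 0.08764635172766497}
scene [[544.5182952195058, 0.0, 324.15191534989856], [0.0, 544.5182952195058, 242.1790379018799], [0.0, 0.0, 1.0]] [ 1.92062927 -0.861667    0.48088836] [-0.47780489  0.29526716  0.54714448]
top [[521.8590844507464, 0.0, 317.34418400502545], [0.0, 521.8590844507464, 243.4622124269165], [0.0, 0.0, 1.0]] [ 1.95624208 -2.25572407  0.25284082] [0.00426864 0.65115785 0.9696413 ]
```

View pics/scene0.png

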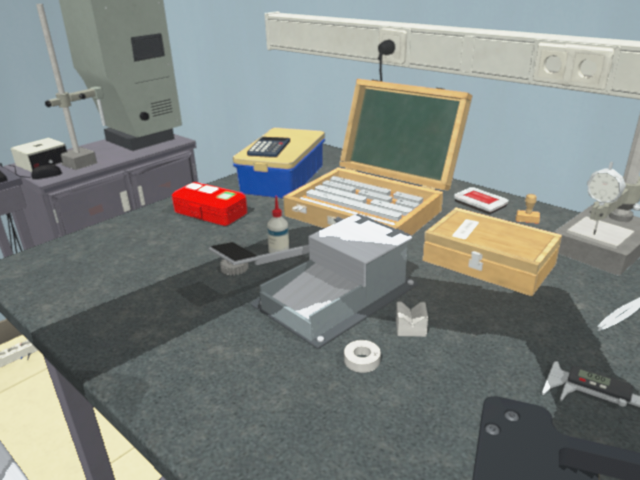

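View pics/top0.png

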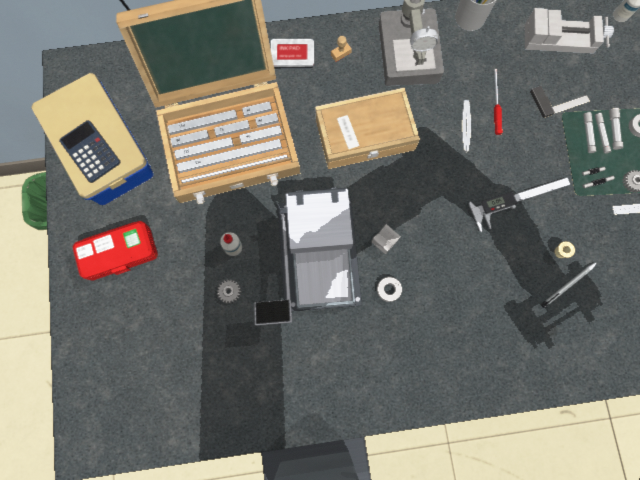

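The scene view shows the paddle at about (236,252), and the top view shows it at (272,312). The gear is at (229,291) and the oil bottle at (231,244), both left of the lever. I'll enlarge both views.

Run:
```python
import cv2
a=cv2.imread("pics/top0.png")[180:330,210:410]; cv2.imwrite("pics/t1.png",cv2.resize(a,None,fx=4,fy=4,interpolation=cv2.INTER_CUBIC))
a=cv2.imread("pics/scene0.png")[200:350,200:400]; cv2.imwrite("pics/s1.png",cv2.resize(a,None,fx=4,fy=4,interpolation=cv2.INTER_CUBIC))
```

```text
(no output)
```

View pics/t1.png

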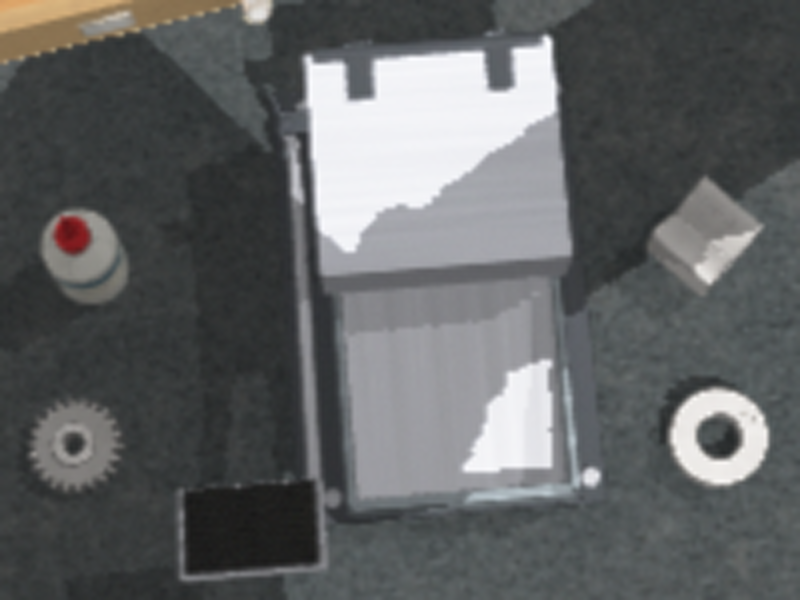

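View pics/s1.png

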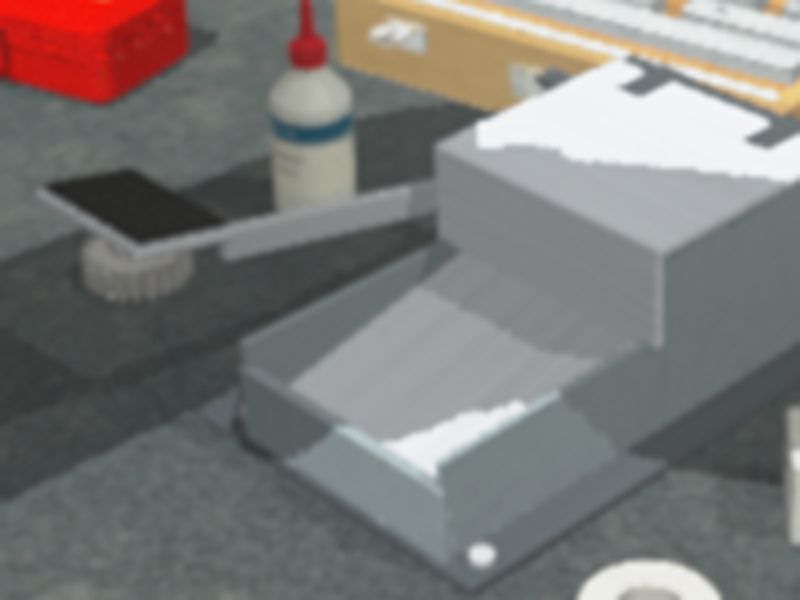

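The top crop puts the paddle's corners at (180,489), (321,480), (326,567) and (182,580), so its centre is at (253,527). In the scene crop the corners are (42,187), (130,170), (222,218) and (138,245). I'll triangulate from these.

Run:
```python
from plant import r
import cv2,numpy as np
C={n:r.capture(n) for n in("scene","top")}
def P(c): return c["K"]@np.c_[cv2.Rodrigues(np.array(c["rvec"]))[0],np.array(c["tvec"]).reshape(3)]
Ps,Pt=P(C["scene"]),P(C["top"])
top=np.array([[180,489],[321,480],[326,567],[182,580]])/4+[210,180]  # rearL,rearR,frontR,frontL
sc=np.array([[130,170],[222,218],[138,245],[42,187]])/4+[200,200]
X=cv2.triangulatePoints(Pt,Ps,top.T,sc.T);X=(X[:3]/X[3]).T
print(X.round(4),X.mean(0))
def plane(uv,z):
    A=np.c_[Pt[:,:2],Pt[:,2]*z+Pt[:,3]];v=np.linalg.solve(A,[*uv,1]);return (v/v[2])[:2] if 0 else None
def plane(uv,z):
    H=np.c_[Pt[:,0],Pt[:,1],Pt[:,2]*z+Pt[:,3]];v=np.linalg.solve(H,[*uv,1]);return v[:2]/v[2]
Q=np.array([plane(t,.098) for t in top]);print(Q.round(4),Q.mean(0))
for n,uv,z in(("lidRL",(307,58),.0925),("lidRR",(548,40),.0925),("lidFL",(322,277),.0925),("lidFR",(572,255),.0925),("oil",(70,235),.118),("gear",(75,443),.018),("ring",(718,436),.016),("vb",(706,228),.034)):
    print(n,plane(np.array(uv)/4+[210,180],z).round(4))
s=r.get_state();print(s["tcp_pos"],s["eef_rot"])
```

```text
[[ 0.5435  0.0471  0.0923]
 [ 0.5365 -0.0196  0.0979]
 [ 0.4962 -0.0175  0.1031]
 [ 0.501   0.0494  0.1014]] [0.51929179 0.01483435 0.09867658]
[[ 0.543   0.0463]
 [ 0.5377 -0.0205]
 [ 0.4968 -0.0175]
 [ 0.5003  0.0504]] [0.51944988 0.01468876]
lidRL [ 0.7489 -0.0409]
lidRR [ 0.7412 -0.1617]
lidFL [ 0.6367 -0.0337]
lidFR [ 0.6303 -0.1563]
oil [0.6685 0.0823]
gear [0.5843 0.1053]
ring [ 0.5412 -0.2238]
vb [ 0.6472 -0.2335]
[ 0.2588316  -0.6230937   0.23997153] [ 1.79939175e+02 -9.43457845e-03 -1.57438928e+02]
```

The paddle top is at about (0.519, 0.015, 0.0985) and the dispenser's yaw is about -3.6°. Next I'll move over it with the jaws closed.

{"name": "send_rows", "arguments": {
  "newtons": 10,
  "steps": [
    {"dp":[-42,42,0],"roll":0,"jaw":0},
    {"dp":[-84,84,0],"roll":0,"jaw":0},
    {"dp":[-126,127,0],"roll":0,"jaw":0},
    {"dp":[-168,169,0],"roll":0,"jaw":0},
    {"dp":[-210,212,0],"roll":0,"jaw":0}
  ]
}}

```text
time_s: 0.82
tcp_pos: [0.372, -0.3452, 0.2406]
eef_rot: [-180.0, 0.0, -157.4]
contact_force: [1.6, 0.3, 0.6]
gripper_width: 0.0434
gripper_force: 0.0
```

{"name": "send_rows", "arguments": {
  "steps": [
    {"dp":[-42,42,0],"roll":0,"jaw":0},
    {"dp":[-84,84,0],"roll":0,"jaw":0},
    {"dp":[-126,127,0],"roll":0,"jaw":0},
    {"dp":[-168,169,0],"roll":0,"jaw":0},
    {"dp":[-210,212,0],"roll":0,"jaw":0}
  ]
}}

```text
time_s: 1.45
tcp_pos: [0.4845, -0.0686, 0.2409]
eef_rot: [-180.0, 0.0, -157.4]
contact_force: [1.0, -0.7, -0.5]
gripper_width: 0.0008
gripper_force: 0.0
```

{"name": "send_rows", "arguments": {
  "steps": [
    {"dp":[-33,33,0],"roll":0.15,"jaw":0},
    {"dp":[-65,65,0],"roll":0.3,"jaw":0},
    {"dp":[-65,65,30],"roll":0.457,"jaw":0},
    {"dp":[-65,65,60],"roll":0.457,"jaw":0},
    {"dp":[-65,65,60],"roll":0.457,"jaw":0}
  ]
}}

```text
time_s: 2.08
tcp_pos: [0.5177, 0.014, 0.1786]
eef_rot: [-179.9, -0.2, 176.4]
contact_force: [0.5, 0.0, -0.4]
gripper_width: 0.0002
gripper_force: 0.0
```

{"name": "send_rows", "arguments": {
  "steps": [
    {"dp":[-1,0,25],"roll":0,"jaw":0},
    {"dp":[-1,0,48],"roll":0,"jaw":0},
    {"dp":[-1,0,56],"roll":0,"jaw":0},
    {"dp":[-1,0,62],"roll":0,"jaw":0},
    {"dp":[-1,0,68],"roll":0,"jaw":0}
  ]
}}

```text
time_s: 2.7
tcp_pos: [0.5209, 0.0144, 0.1133]
eef_rot: [180.0, 0.1, 176.4]
contact_force: [-1.3, -0.3, 2.4]
gripper_width: 0.0003
gripper_force: 1.3
```

Run:
```python
from plant import r
import cv2
c=r.capture("scene"); cv2.imwrite("pics/s2.png",cv2.resize(c["image"][180:360,180:420],None,fx=3,fy=3)); s=r.get_state();print(s["tcp_pos"],s["contact_force"])
```

```text
[0.52044099 0.01434277 0.1125063 ] [-0.19769851  0.53361946  0.9852323 ]
```

View pics/s2.png

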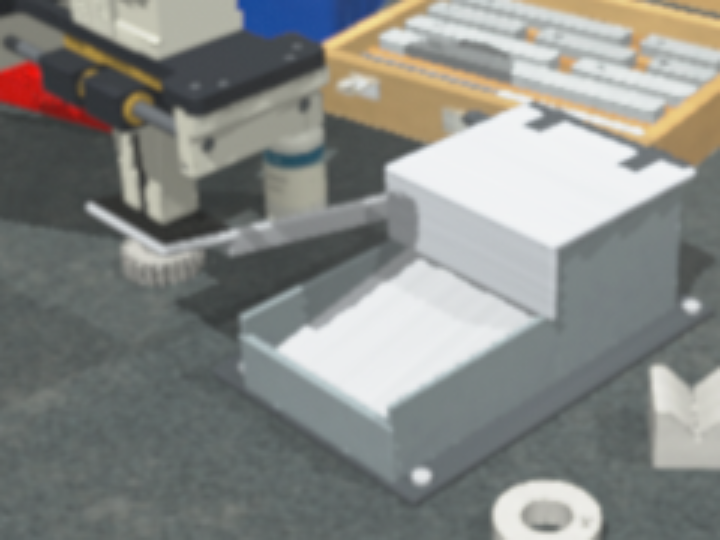

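The fingertip sits on the paddle at about (155,215) in the crop, and it's clear of the lid and the oil bottle. Now I'll press.

{"name": "send_rows", "arguments": {
  "steps": [
    {"dp":[0,0,5],"roll":0,"jaw":0},
    {"dp":[0,0,10],"roll":0,"jaw":0},
    {"dp":[1,0,15],"roll":0,"jaw":0},
    {"dp":[1,0,20],"roll":0,"jaw":0},
    {"dp":[2,0,25],"roll":0,"jaw":0}
  ]
}}

```text
time_s: 3.38
tcp_pos: [0.5183, 0.0144, 0.0872]
eef_rot: [-180.0, 0.0, 176.4]
contact_force: [-0.7, 0.0, 2.6]
gripper_width: 0.0006
gripper_force: 1.4
```

{"name": "send_rows", "arguments": {
  "steps": [
    {"dp":[0,0,5],"roll":0,"jaw":0},
    {"dp":[0,0,10],"roll":0,"jaw":0},
    {"dp":[1,0,15],"roll":0,"jaw":0},
    {"dp":[1,0,20],"roll":0,"jaw":0},
    {"dp":[1,0,25],"roll":0,"jaw":0}
  ]
}}

```text
time_s: 4.0
tcp_pos: [0.5179, 0.0146, 0.0625]
eef_rot: [180.0, 0.1, 176.4]
contact_force: [2.1, -1.7, 2.1]
gripper_width: 0.0009
gripper_force: 1.1
```

{"name": "send_rows", "arguments": {
  "steps": [
    {"dp":[0,0,1],"roll":0,"jaw":0},
    {"dp":[0,0,2],"roll":0,"jaw":0},
    {"dp":[0,0,3],"roll":0,"jaw":0},
    {"dp":[0,0,4],"roll":0,"jaw":0}
  ]
}}

```text
time_s: 4.5
tcp_pos: [0.5174, 0.0146, 0.0587]
eef_rot: [180.0, 0.0, 176.4]
contact_force: [1.1, -0.1, 1.4]
gripper_width: 0.0005
gripper_force: 0.9
```

Force is still low, so the stop hasn't been reached. I'll creep down until it rises.

{"name": "send_rows", "arguments": {
  "steps": [
    {"dp":[0,0,1],"roll":0,"jaw":0},
    {"dp":[0,0,2],"roll":0,"jaw":0},
    {"dp":[0,0,2],"roll":0,"jaw":0},
    {"dp":[0,0,2],"roll":0,"jaw":0}
  ]
}}

```text
time_s: 5.0
tcp_pos: [0.5174, 0.0146, 0.0569]
eef_rot: [180.0, 0.0, 176.4]
contact_force: [-0.9, 1.0, 6.0]
gripper_width: 0.0006
gripper_force: 3.0
```

Run:
```python
from plant import r
import cv2
c=r.capture("scene"); cv2.imwrite("pics/s3.png",cv2.resize(c["image"][160:360,170:430],None,fx=3,fy=3)); s=r.get_state();print(s["tcp_pos"],s["contact_force"])
```

```text
[0.5173982  0.01452445 0.05693127] [ 0.27247799 -0.31331679  6.32519562]
```

View pics/s3.png

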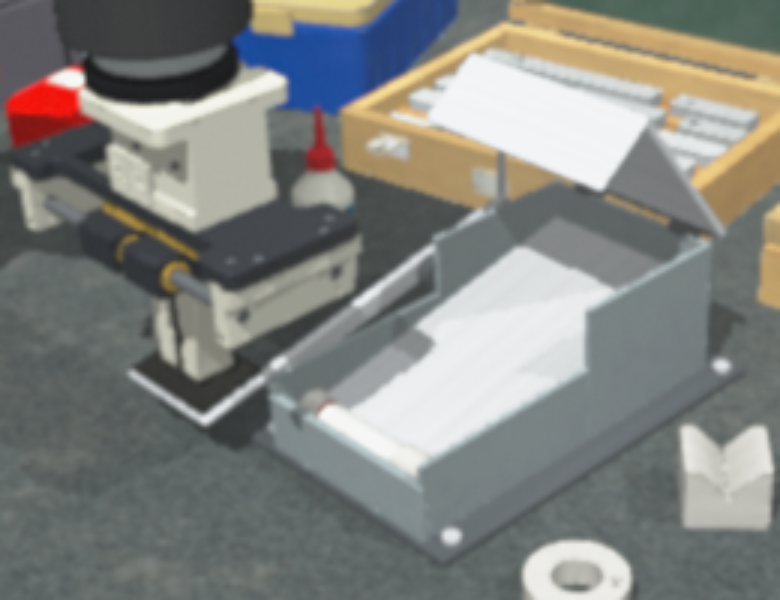

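The lid is fully up and the gauge lies against the lip at about (365,430). Easing back up now.

{"name": "send_rows", "arguments": {
  "steps": [
    {"dp":[0,0,0],"roll":0,"jaw":0},
    {"dp":[0,0,0],"roll":0,"jaw":0},
    {"dp":[0,0,-2],"roll":0,"jaw":0},
    {"dp":[0,0,-5],"roll":0,"jaw":0},
    {"dp":[0,0,-8],"roll":0,"jaw":0}
  ]
}}

```text
time_s: 5.68
tcp_pos: [0.5167, 0.0145, 0.0645]
eef_rot: [-180.0, -0.1, 176.4]
contact_force: [-0.8, 2.1, 2.9]
gripper_width: 0.0004
gripper_force: 1.0
```

{"name": "send_rows", "arguments": {
  "steps": [
    {"dp":[0,0,-3],"roll":0,"jaw":0},
    {"dp":[0,0,-6],"roll":0,"jaw":0},
    {"dp":[0,0,-9],"roll":0,"jaw":0},
    {"dp":[0,0,-12],"roll":0,"jaw":0},
    {"dp":[-1,0,-15],"roll":0,"jaw":0}
  ]
}}

```text
time_s: 6.3
tcp_pos: [0.518, 0.0142, 0.0797]
eef_rot: [-180.0, -0.0, 176.4]
contact_force: [-1.1, 0.3, 2.5]
gripper_width: 0.0003
gripper_force: 1.3
```

{"name": "send_rows", "arguments": {
  "steps": [
    {"dp":[0,0,-3],"roll":0,"jaw":0},
    {"dp":[0,0,-6],"roll":0,"jaw":0},
    {"dp":[0,0,-9],"roll":0,"jaw":0},
    {"dp":[0,0,-12],"roll":0,"jaw":0},
    {"dp":[-1,0,-15],"roll":0,"jaw":0}
  ]
}}

```text
time_s: 6.92
tcp_pos: [0.5194, 0.0144, 0.0949]
eef_rot: [180.0, 0.0, 176.4]
contact_force: [-2.0, -0.7, 3.1]
gripper_width: 0.0006
gripper_force: 1.3
```

{"name": "send_rows", "arguments": {
  "steps": [
    {"dp":[0,0,-3],"roll":0,"jaw":0},
    {"dp":[0,0,-6],"roll":0,"jaw":0},
    {"dp":[0,0,-9],"roll":0,"jaw":0},
    {"dp":[0,0,-12],"roll":0,"jaw":0},
    {"dp":[-1,0,-15],"roll":0,"jaw":0}
  ]
}}

```text
time_s: 7.55
tcp_pos: [0.5203, 0.0145, 0.1098]
eef_rot: [180.0, 0.0, 176.4]
contact_force: [1.8, 1.5, 2.0]
gripper_width: 0.0006
gripper_force: 1.2
```

{"name": "send_rows", "arguments": {
  "steps": [
    {"dp":[0,0,-2],"roll":0,"jaw":0},
    {"dp":[0,0,-4],"roll":0,"jaw":0},
    {"dp":[0,0,-6],"roll":0,"jaw":0},
    {"dp":[0,0,-8],"roll":0,"jaw":0},
    {"dp":[0,0,-10],"roll":0,"jaw":0}
  ]
}}

```text
time_s: 8.18
tcp_pos: [0.5195, 0.0141, 0.1192]
eef_rot: [-180.0, -0.1, 176.4]
contact_force: [-0.1, 0.7, 0.5]
gripper_width: 0.0006
gripper_force: 0.0
```

Contact is released, so I'll lift clear and check.

{"name": "send_rows", "arguments": {
  "steps": [
    {"dp":[0,0,-25],"roll":0,"jaw":0},
    {"dp":[0,0,-55],"roll":0,"jaw":0},
    {"dp":[0,0,-90],"roll":0,"jaw":0},
    {"dp":[0,0,-120],"roll":0,"jaw":0},
    {"dp":[0,0,-120],"roll":0,"jaw":0}
  ]
}}

```text
time_s: 8.8
tcp_pos: [0.5211, 0.0145, 0.2419]
eef_rot: [179.9, 0.2, 176.4]
contact_force: [0.1, -1.1, -0.6]
gripper_width: 0.0003
gripper_force: 0.0
```

{"name": "send_rows", "arguments": {
  "steps": [
    {"dp":[0,0,0],"roll":0,"jaw":0},
    {"dp":[0,0,0],"roll":0,"jaw":0},
    {"dp":[0,0,0],"roll":0,"jaw":0},
    {"dp":[0,0,0],"roll":0,"jaw":0}
  ]
}}

```text
time_s: 9.3
tcp_pos: [0.5201, 0.0142, 0.2391]
eef_rot: [-180.0, -0.0, 176.4]
contact_force: [0.0, 0.2, 0.8]
gripper_width: 0.0007
gripper_force: 0.0
```

Run:
```python
from plant import r
import cv2
c=r.capture("scene"); cv2.imwrite("pics/s4.png",cv2.resize(c["image"][160:360,170:430],None,fx=3,fy=3)); s=r.get_state();print(s["tcp_pos"],s["contact_force"])
```

```text
[0.52014781 0.01426133 0.2392466 ] [ 0.0746501   0.01177411 -0.71075706]
```

View pics/s4.png

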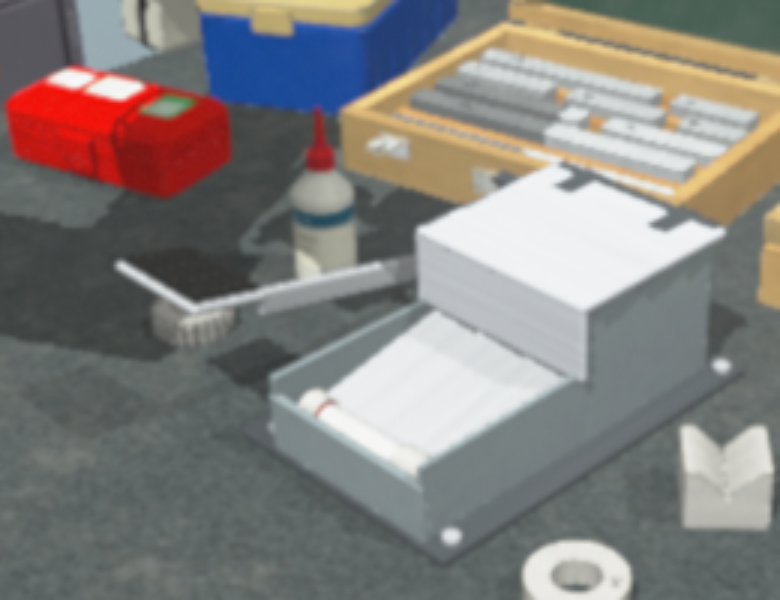

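The lid is shut, the lever is up, the gauge lies in the tray at about (365,430), and the bystanders haven't moved. Handing in.

```bash
python3 -c "
from plant import r
print(r.close_job())"
```

```text
the job is handed in; nothing more can be done
None
```

I pressed the lever fully down, the gauge rolled into the tray, and I eased the lid shut over about 2.5 s and moved clear; the job is handed in at about 9 s, with no verdict shown.

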